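Clamp the one sound coffee-stand foot

TASK

Four beech feet for a pour-over coffee stand are on the worktop: pick out the one full-size, undamaged foot (not the chipped, the short or the thin one), stand it upright and squarely between the jaws of the one-hand clamp on the chopping board, and let go of it. Then pump the clamp's trigger towards its fixed handle, stroke by stroke, until the foot is gripped against the fixed jaw and the sprung pad's gap is about half closed, never squeezed shut. Leave the other feet and the kitchen things where they are, and finish while still holding the trigger pulled, because the clamp slackens when the trigger is released.

Things in the scene. Friction and masses are not known exactly. Their poses are not given: they have to be found in the camera images.
- clamp: One-hand bar clamp fixed on a beech chopping board (370 x 180 mm, 22 mm thick) that does not move. Origin on the worktop directly below the fixed jaw's face; the board's top is at z = 22 mm. x runs along the bar from the fixed jaw to the handle, y across it, z up. Board from x = -55 to 315 mm, y = -90 to 90. Black ratchet housing x = 150 to 285, 70 wide, top at z = 84.
- jaw (a joint): Travel of the moving jaw (dark steel, 42 mm wide, top at z = 70 mm) towards the fixed jaw, m. With the pad free, the pad's face is at clamp x = 0.078 - this value. Starts at 0 to 0.016. About 2.5 N of friction keeps it in place between strokes; a harder push than that makes it slip back once the trigger is released.
- pad (a joint): How far the sprung pad is pushed in towards the moving jaw, m: 0 = free, gap 16 mm; 0.016 = gap fully closed. Spring 0.8 N per mm.
- pad_face: Black rubber plate of the sprung pad on the moving jaw, 6 mm thick along the bar, 42 mm wide, 34 mm high. Origin at its centre; axes as the clamp's. The visible gap between it and the jaw block behind is 16 mm when free.
- trigger (a joint): Trigger angle, rad: 0 = released (a spring returns it), 0.65 = stop, pulled right towards the handle. Pulling, a pawl takes the moving jaw along, 22 mm per rad (14 mm a stroke, less up to 4 mm lost until the pawl meets a tooth); going back, the jaw stays. 2 to 8 N at the paddle is enough; several strokes are needed.
- paddle: Grey upright trigger paddle, 12 mm thick along the bar, 24 wide, reaching 90 mm from its pivot. Origin on the pivot (clamp x = 190, z = 80 mm), z axis up along the paddle. Released, it leans 0.325 rad towards the jaws (top front edge at clamp x = 156, z = 163 mm); at the stop 0.325 rad towards the handle. Push it towards the handle with closed fingers from the jaw side, or pinch it.
- foot_sound: The sound foot, a beech block 40 x 40 x 50 mm high with square edges, upright. Origin at the centre of its underside, z up.
- foot_chipped: Beech foot 40 x 40 x 50 mm with a big step broken out of its top: only 18 mm of its 40 mm (at its -x side) reaches full height, the rest is 24 mm high. Origin at the centre of its underside.
- foot_short: Beech foot 40 x 40 mm but only 28 mm high. Origin at the centre of its underside.
- foot_thin: Beech foot 50 mm high and 40 mm wide (y) but only 24 mm thick (x). Origin at the centre of its underside.
- mug: White mug, 80 mm across, 92 mm high, bystander. Origin at the centre of its underside.
- dripper: Steel coffee dripper, 110 mm across, 85 mm high, bystander. Origin at the centre of its underside.
- coffee_jar: Closed amber coffee jar, 80 mm across, 130 mm high, bystander. Origin at the centre of its underside.
- spoon: Spoon lying flat, 160 mm long, bystander. Origin near its middle.
- fixed_jaw (a point): Middle of the fixed jaw's gripping face, clamp x = 0, 50 mm above the worktop. The dark steel jaw is 46 mm wide, top at z = 72 mm, and looks along the clamp's +x.
- handle (a point): Top of the fixed black handle behind the trigger, clamp x = 268 mm (it is 26 mm thick along the bar, 34 wide), 166 mm above the worktop.
Things that resemble listed ones, but are neither listed nor needed, are in the scene too. What is shaped like the foot_sound but blue or white is not meant.

How it is judged (in metres and radians):
On the way, in this order (a step that is already met when the one before it is completed fails the run):
1. the sound foot is lifted off the worktop (height (world z) of foot_sound above 0.035 m), for 0.1 s.
2. the sound foot stands upright on the board between the jaws, let go (x of foot_sound in the frame of clamp between 0.014 and 0.065 m and y of foot_sound in the frame of clamp between -0.015 and 0.015 m and z of foot_sound in the frame of clamp below 0.026 m and angle between foot_sound's own z axis and vertical below 0.1 rad and contact force between each of the arm, the fingers and foot_sound below 0.05 N), for 0.2 s.
At the end, for the whole second after the job is handed in: The sound foot stands upright and square (0.12 rad) on the board, untouched, within 15 mm of the bar's middle and 5 mm of the fixed jaw; the pad bears on it with over 2.5 N, pushed in 4.5 to 12 of its 16 mm; the fingers still hold the trigger pulled; the other feet are within 30 mm of their starts (x of foot_sound in the frame of clamp between 0.014 and 0.025 m and y of foot_sound in the frame of clamp between -0.015 and 0.015 m and z of foot_sound in the frame of clamp below 0.027 m and angle between foot_sound's own z axis and vertical below 0.1 rad and (angle between the x axis of foot_sound and the x axis of clamp, either way round below 0.12 rad or angle between the x axis of foot_sound and the y axis of clamp, either way round below 0.12 rad) and linear speed of foot_sound below 0.02 m/s and contact force between each of the fingers, the arm and foot_sound below 0.05 N and contact force between each of pad_face, clamp and foot_sound above 2.5 N and value of joint pad between 0.0045 and 0.012 m and value of joint trigger above 0.04 rad and contact force between the fingers and paddle above 0.3 N and distance of each of foot_chipped, foot_short, foot_thin from where it was at the start of the episode below 0.03 m); the arm keeps its last pose, push and grip.
It fails at once if the pad's gap is squeezed shut (over 14.5 mm) (value of joint pad above 0.0145 m).
It fails at once if another foot is moved by more than 30 mm (distance of any of foot_chipped, foot_short, foot_thin from where it was at the start of the episode above 0.03 m).
It fails at once if a kitchen thing is moved by more than 30 mm (distance of any of mug, dripper, coffee_jar, spoon from where it was at the start of the episode above 0.03 m).
It also fails if it takes over 61 s, if anything falls off the work surface, if the arm or the gripper's body presses on something with over 40 N, if the wrist force passes 120 N, or if a joint passes its speed limit or range.

ROBOT

A 6-joint arm with a two-finger parallel gripper is mounted at the origin on the work surface. World frame = base frame: x ahead of the robot, y to its left, z up, the work surface at z = 0. Lengths are in mm, angles in degrees, forces in N, time in s.
With the tool pointing down it reaches from about 375 to 825 mm from the base axis. Payload 5.5 kg.
Tool frame: the origin (TCP) lies at the very end of the fingers, on their centre line; the grasp point (between the pads) lies hold_point_z behind it (hold_point_z is the distance from the TCP to the grasp point, in mm); z points along the fingers, y is the direction in which the jaws open and shut (so a half turn about z gives the same grasp; the last joint's range is limited). The gripper opens to 85 mm and grips with 20 to 120 N. Pads are 22 mm wide; open, the fingers measure 114 mm over their backs; the gripper's body (76 mm by 85 mm) begins 54 mm behind the grasp point. The pads swing forward as they close: fully open they stand 13 mm farther back than shut.
Start: joints at [75.745, 17.962, -2.699, 69.339, 0, 90], TCP at [147.741, 581.521, 191.899] pointing down, gripper open.
Joint ranges: [-152.73, 152.73], [-39.44, 99.34], [-58.76, 71.6], [-118.89, 123.64], [-81.53, 83.1], [-180, 180]. Speed limits (degrees/s): [136.94, 136.94, 172.46, 180, 180, 180].

INTERFACE

Orientations are given as a 3x3 rotation matrix whose columns are the frame's x, y, z axes.
In Python, from station import * gives the robot as it stands.
- The arm moves only by the tool drive_tool, never from a script. Its argument "moves" is a list that holds one entry, the list of rows, each a list of 7 numbers: the turn, a rotation vector about the tool's x, y, z in degrees, then the shift along the tool's x, y, z in mm, then the opening in per cent of the stroke, from 0 (shut) to 100 (fully open). In form: [[[rx, ry, rz, dx, dy, dz, jaw], ...]]. A call has 1 to 12 rows; each row shifts and turns the commanded pose from where the row before left it, along the tool's axes as they then stand; what a row does not reach is not made up. A row lasts 1/10 s, in which the tool goes at most 50 mm and 8.59 degrees, less where a joint would pass 70% of its speed; a pose out of reach is approached as far as the arm can. A call is refused whole if a number of a shift passes 50 or a number of a turn 8.59, either way. A call with a gripper value outside its range is refused whole. The fingers move at their own pace and stop on an object; "force" is the grip in N (left out, the last holds). Time passes only in rows, so rows that do not move let the fingers close. It gives the time, the measured TCP pose, the force and the opening at its end, in the units of the state.
- state(): the state, without advancing time (a new reading comes with each control period).
- camera(name): name is "scene" or "top" or "wrist"; returns the picture (420x560x3 uint8, red, green, blue); there is no depth.
- camera_info(name): a dict with "mtx" (3x3 intrinsics, pixels), "R" (3x3) and "t" (3): a world point X has camera coordinates R X + t; the wrist camera has in their place "tool_from_camera" (4x4, takes a point from camera to tool coordinates, whose origin is the TCP and whose axes are the flange's). Camera axes: x right, y down, z forward; pixel columns grow to the right and rows downward; lengths in mm; the calibration is good to about 2 mm. A picture is of the moment at which its call begins: read the wrist's pose just before it. camera_info takes no time and is no camera call.
- close_job(): hands the job in, once; it reports no verdict.
The state is a dict: "clock": time; "q": joint angles; "qvel": joint speeds; "joint_efforts": joint torques, N m; "tcp_pos": TCP position; "eef_rot": TCP orientation; "force": force on the tool from outside, world axes, zero at the start; "ft_torque": the same for the moment, N m; "finger_gap": finger opening in mm.
Only numpy, scipy, OpenCV 4.12 (cv2) and the standard library are available. Lean on these libraries where they do the work, as an engineer would, in place of code of your own. Each camera call takes 0.05 s, during which the arm holds its last target. There are 200 camera calls.

## Working session

There is one attempt and no reset: what is moved stays moved. The work goes in short steps, Python scripts to look and compute and a tool call to move; the robot and the scene stay as the last step left them, time stands still between calls to the robot, and variables do not carry over. Pictures are saved under pics/ and viewed, about 8 in all and at most 12, crops included, and the job is handed in when it is done.

Besides the shell and the picture viewer there is one more tool, called after ">>>" by a JSON object that holds its "name" and its "arguments", one argument or row to a line. drive_tool: Moves the arm, as the interface text tells. Its arguments: {"type":"object","properties":{"moves":{"type":"array"},"force":{"type":"number"}},"required":["moves"]}

```bash
mkdir -p pics
cat > h.py <<'E'
from station import *
import numpy as np, cv2
def ray(name,u,v,z):
    c=camera_info(name);K=np.array(c["mtx"]);R=np.array(c["R"]);t=np.array(c["t"]).ravel()
    d=R.T@np.linalg.inv(K)@np.array([u,v,1.]);o=-R.T@t
    return (o+d*(z-o[2])/d[2]).round(1)
def wray(u,v,z,s):
    c=camera_info("wrist");T=np.array(c["tool_from_camera"]);R=np.array(s["eef_rot"]);p=np.array(s["tcp_pos"])
    o=R@T[:3,3]+p;d=R@T[:3,:3]@np.linalg.inv(np.array(c["mtx"]))@np.array([u,v,1.])
    return (o+d*(z-o[2])/d[2]).round(1)
def proj(name,X):
    c=camera_info(name);p=np.array(c["mtx"])@(np.array(c["R"])@np.array(X,float)+np.array(c["t"]).ravel());return (p[:2]/p[2]).round(1)
def save(n,im,s=1):
    cv2.imwrite("pics/"+n,cv2.resize(im[:,:,::-1],None,fx=s,fy=s,interpolation=cv2.INTER_CUBIC))
E
python3 - <<'E'
from h import *
for n in("top","scene"):
    im=camera(n);np.save(n+"0.npy",im);save(n+"0.png",im,1.4)
    c=camera_info(n);print(n,np.array(c["mtx"]).round(0).tolist(),(-np.array(c["R"]).T@np.array(c["t"]).ravel()).round(0))
s=state();print(s["eef_rot"],s["clock"],s["finger_gap"])
print(camera_info("wrist"))
E
```

```text
top [[505.0, 0.0, 279.0], [0.0, 505.0, 207.0], [0.0, 0.0, 1.0]] [ 372.   -4. 1622.]
scene [[445.0, 0.0, 277.0], [0.0, 445.0, 215.0], [0.0, 0.0, 1.0]] [1012. -667.  786.]
[[-9.69210820e-01  2.46232088e-01 -3.82234197e-04]
 [ 2.46232385e-01  9.69209665e-01 -1.49587542e-03]
 [ 2.13254940e-06 -1.54393708e-03 -9.99998808e-01]] 0.1 85.38488692551938
{'mtx': array([[307.80646328,   0.        , 277.13560829],
       [  0.        , 307.80646328, 210.16079247],
       [  0.        ,   0.        ,   1.        ]]), 'tool_from_camera': array([[ 7.62479694e-04, -9.62519283e-01, -2.71212182e-01,
         7.06992721e+01],
       [ 9.99999572e-01,  8.76279106e-04, -2.98497545e-04,
        -2.19304048e-01],
       [ 5.24967211e-04, -2.71211838e-01,  9.62519539e-01,
        -1.82015239e+02],
       [ 0.00000000e+00,  0.00000000e+00,  0.00000000e+00,
         1.00000000e+00]])}
```

View pics/top0.png

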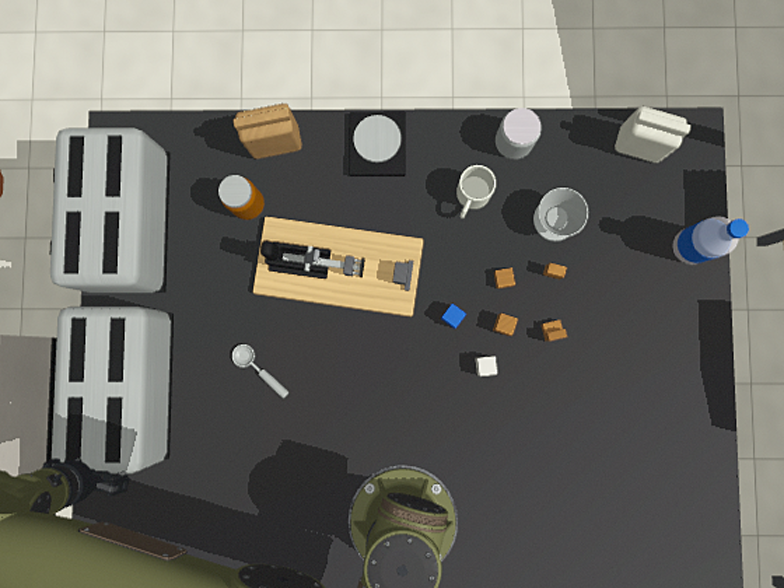

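View pics/scene0.png

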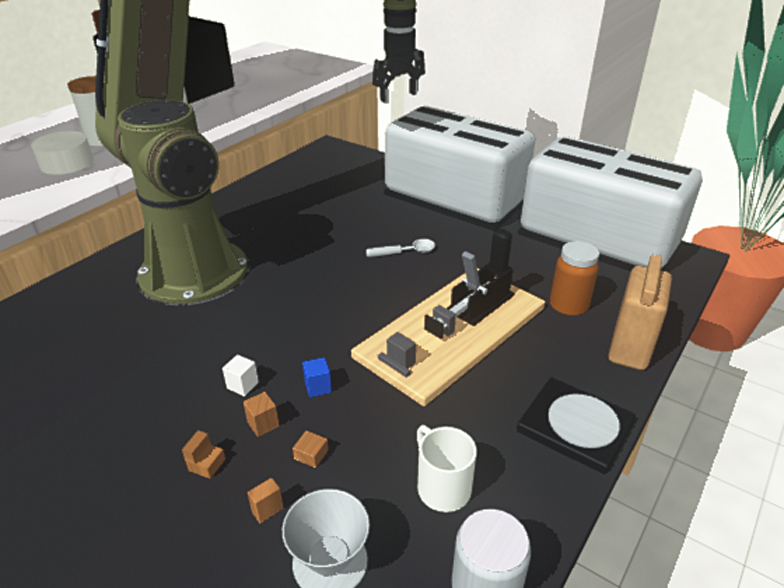

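Two views. Foot-like candidates in top0, in view pixels: (505,324), with scene match (262,413), is tall and square. (555,330)/(203,455) is stepped, so chipped. (505,278)/(311,448) is low, so short. (556,270)/(265,500) is narrow, so thin. The blue block at (454,316) and the white one at (486,366) are decoys. I choose (505,324) and will check it in a close crop.

Run:
```python
from h import *
im=np.load("top0.npy");sc=np.load("scene0.npy")
a=cv2.resize(im[150:250,170:420],None,fx=3,fy=3,interpolation=cv2.INTER_CUBIC)
b=cv2.resize(sc[170:380,120:400],None,fx=2.67,fy=1.4*1.0,interpolation=cv2.INTER_CUBIC)
b=cv2.resize(sc[265:380,120:300],None,fx=2.5,fy=2.5,interpolation=cv2.INTER_CUBIC)
o=np.zeros((300+b.shape[0],750,3),np.uint8);o[:300]=a;o[300:,:b.shape[1]]=b
save("crop1.png",o)
h=cv2.cvtColor(im,cv2.COLOR_RGB2HSV)
m=cv2.inRange(h,(3,90,60),(22,255,255));m[:, :310]=0;m[:,430:]=0;m[:180]=0;m[260:]=0
for c in cv2.findContours(m,0,2)[0]:
    if cv2.contourArea(c)>30:
        r=cv2.minAreaRect(c);print("foot px",np.round(r[0],1),np.round(r[1],1),round(r[2],1),ray("top",*r[0],50),ray("top",*r[0],28))
mb=cv2.inRange(h,(10,40,120),(30,255,255));mb[:, :170]=0;mb[:,310:]=0;mb[:140]=0;mb[240:]=0
mb=cv2.morphologyEx(mb,3,np.ones((5,5)))
c=max(cv2.findContours(mb,0,2)[0],key=cv2.contourArea);r=cv2.minAreaRect(cv2.convexHull(c))
B=cv2.boxPoints(r);print(r);P=np.array([ray("top",*p,22) for p in B]);print(P, [np.linalg.norm(P[i]-P[i-1]).round(1) for i in range(4)])
```

```text
foot px [395.4 235.8] [13.8 16.5] 76.0 [ 424.4 -331.9   50. ] [ 425.1 -336.5   28. ]
foot px [360.6 231.4] [14.5 13.6] 18.4 [ 438.  -224.4   50. ] [ 438.9 -227.5   28. ]
foot px [359.8 198.3] [13.3 14. ] 80.5 [ 541.2 -223.5   50. ] [ 543.5 -226.5   28. ]
foot px [395.9 193.1] [15.3  9.9] 14.0 [ 557.3 -335.8   50. ] [ 559.9 -340.4   28. ]
((241.17001342773438, 189.80999755859375), (115.68267059326172, 56.427120208740234), 8.130102157592773)
[[508.6 345.9  22. ]
 [689.4 323.5  22. ]
 [635.2 -45.5  22. ]
 [456.3 -19.7  22. ]] [np.float64(369.3), np.float64(182.2), np.float64(373.0), np.float64(180.8)]
```

View pics/crop1.png

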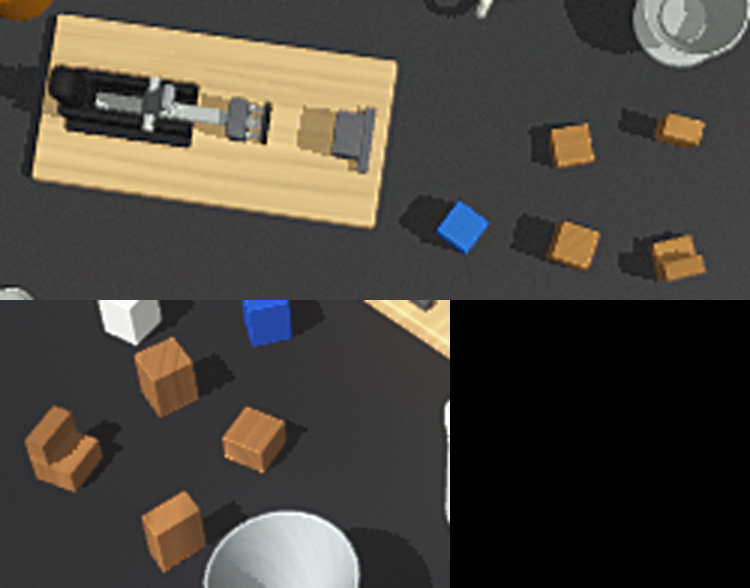

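The crop confirms it: the block at crop (575,245) in the top view and (165,375) in the scene view is full height and square. The chipped, short and thin ones are clearly different. The clamp origin is about (554,22), with ex at about 81.8°. I'll swing over to the foot.

>>> {"name": "drive_tool", "arguments": {
  "moves": [
    [[0, 0, 0, 0, 0, -40, 100], [0, 0, 2, -20, 0, -40, 100], [0, 0, 4.3, -44, -3, 0, 100], [0, 0, 4.3, -44, -3, 0, 100], [0, 0, 4.3, -44, -3, 0, 100], [0, 0, 4.3, -44, -3, 0, 100], [0, 0, 4.3, -44, -3, 0, 100], [0, 0, 4.3, -44, -3, 0, 100], [0, 0, 4.3, -44, -3, 0, 100], [0, 0, 4.3, -44, -3, 0, 100], [0, 0, 4.3, -44, -3, 0, 100], [0, 0, 4.3, -44, -3, 0, 100]]
  ]
}}

```text
clock: 1.3
tcp_pos: [500.4, 300.9, 271.3]
eef_rot: [[-0.509, 0.861, -0.001], [0.861, 0.509, -0.0], [-0.0, -0.001, -1.0]]
force: [-0.2, -0.2, -0.1]
finger_gap: 85.4
```

Run:
```python
from h import *
import station
print([n for n in dir(station) if not n.startswith('_')])
s=state();print(np.array(s["tcp_pos"]).round(1),np.array(s["eef_rot"]).round(3).tolist(),np.array(s["q"]).round(1),getattr(station,"hold_point_z",None))
```

```text
['PlanningError', 'camera', 'camera_info', 'close_job', 'hold_point_z', 'state']
[500.4 300.9 271.3] [[-0.509, 0.861, -0.001], [0.861, 0.509, -0.0], [-0.0, -0.001, -1.0]] [31.  15.3  3.9 78.7 -0.  90.5] 18.700000000000003
```

>>> {"name": "drive_tool", "arguments": {
  "moves": [
    [[0, 0, 4.2, -45, -4, 0, 100], [0, 0, 4.2, -45, -4, 0, 100], [0, 0, 4.2, -45, -5, 0, 100], [0, 0, 4.2, -45, -5, 0, 100], [0, 0, 4.2, -45, -6, 0, 100], [0, 0, 4.2, -45, -6, 0, 100], [0, 0, 4.2, -45, -6, 5, 100], [0, 0, 4.2, -45, -6, 5, 100], [0, 0, 4.2, -45, -6, 5, 100], [0, 0, 4.2, -45, -7, 5, 100], [0, 0, 4.2, -45, -7, 5, 100], [0, 0, 4.2, -30, -7, 5, 100]]
  ]
}}

```text
clock: 2.5
tcp_pos: [505.2, -209.9, 241.2]
eef_rot: [[0.341, 0.94, -0.001], [0.94, -0.341, -0.0], [-0.001, -0.001, -1.0]]
force: [1.4, 0.1, 0.9]
finger_gap: 85.5
```

>>> {"name": "drive_tool", "arguments": {
  "moves": [
    [[0, 0, 0, 0, 0, 0, 100], [0, 0, 0, 0, 0, 0, 100]]
  ]
}}

```text
clock: 2.7
tcp_pos: [505.9, -207.7, 241.5]
eef_rot: [[0.337, 0.941, -0.001], [0.941, -0.337, 0.001], [0.0, -0.001, -1.0]]
force: [0.6, -0.3, -0.2]
finger_gap: 85.2
```

```bash
cat >> h.py <<'E'
def feet(s,im,z):
    m=cv2.inRange(cv2.cvtColor(im,cv2.COLOR_RGB2HSV),(3,90,60),(22,255,255));out=[]
    for c in cv2.findContours(m,0,2)[0]:
        if cv2.contourArea(c)>300:
            r=cv2.minAreaRect(c);P=np.array([wray(*p,z,s) for p in cv2.boxPoints(r)])
            e=P[1]-P[0];print(np.round(r[0]),np.round(r[1]),P.mean(0).round(1),"ang",np.degrees(np.arctan2(e[1],e[0])).round(1),[np.linalg.norm(P[i]-P[i-1]).round(1) for i in range(4)])
E
python3 - <<'E'
from h import *
s=state();im=camera("wrist");np.save("w1.npy",im);save("w1.png",im,1.4)
print(np.array(s["tcp_pos"]).round(1),np.array(s["eef_rot"]).round(3).tolist())
feet(s,im,50)
E
```

```text
[ 505.9 -207.7  241.5] [[0.337, 0.941, -0.001], [0.941, -0.337, 0.001], [0.0, -0.001, -1.0]]
[255. 283.] [40. 40.] [ 429.2 -328.3   50. ] ang 17.8 [np.float64(58.5), np.float64(55.2), np.float64(57.1), np.float64(57.1)]
[347. 256.] [41. 24.] [ 556.7 -333.    50. ] ang -19.7 [np.float64(58.6), np.float64(30.9), np.float64(58.6), np.float64(32.2)]
[234. 211.] [38. 35.] [ 440.4 -225.1   50. ] ang -19.6 [np.float64(49.8), np.float64(43.4), np.float64(49.8), np.float64(44.9)]
[311. 183.] [34. 32.] [ 542.2 -223.9   50. ] ang 8.5 [np.float64(43.0), np.float64(38.7), np.float64(42.3), np.float64(39.8)]
[256.  23.] [ 46. 161.] [540.  -37.2  50. ] ang -19.7 [np.float64(44.1), np.float64(170.2), np.float64(44.0), np.float64(176.5)]
```

View pics/w1.png

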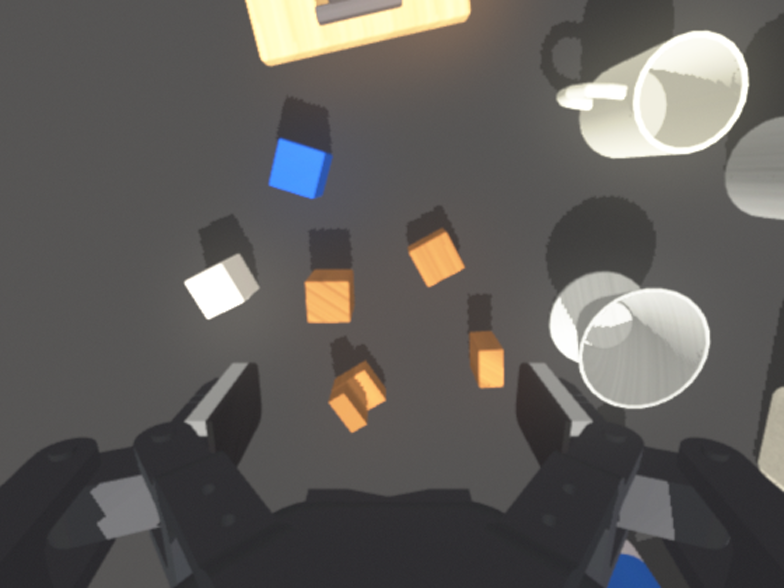

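>>> {"name": "drive_tool", "arguments": {
  "moves": [
    [[0, 0, 0, -36, -19, 20, 100], [0, 0, 0, -36, -19, 20, 100], [0, 0, 0, -37, -19, 20, 100], [0, 0, 0, 0, 0, 20, 100], [0, 0, 0, 0, 0, 0, 100], [0, 0, 0, 0, 0, 0, 100]]
  ]
}}

```text
clock: 3.35
tcp_pos: [416.9, -289.9, 162.3]
eef_rot: [[0.335, 0.942, 0.0], [0.942, -0.335, 0.0], [0.0, -0.0, -1.0]]
force: [0.3, 0.6, -0.3]
finger_gap: 85.4
```

Run:
```python
from h import *
s=state();im=camera("wrist");np.save("w2.npy",im);save("w2.png",im,1.4)
print(np.array(s["tcp_pos"]).round(1),np.array(s["eef_rot"]).round(3).tolist())
feet(s,im,50)
```

```text
[ 416.9 -289.9  162.3] [[0.335, 0.942, 0.0], [0.942, -0.335, 0.0], [0.0, -0.0, -1.0]]
[299. 231.] [50. 43.] [ 424.  -332.1   50. ] ang 15.3 [np.float64(54.2), np.float64(43.3), np.float64(52.8), np.float64(45.2)]
[423. 195.] [44. 47.] [ 550.2 -336.5   50. ] ang 74.0 [np.float64(44.7), np.float64(47.2), np.float64(42.9), np.float64(47.6)]
[278. 128.] [45. 44.] [ 437.  -229.8   50. ] ang -19.5 [np.float64(40.3), np.float64(39.9), np.float64(40.2), np.float64(41.5)]
[379.  92.] [43. 53.] [ 533.1 -230.6   50. ] ang 8.6 [np.float64(39.0), np.float64(44.8), np.float64(38.4), np.float64(46.1)]
```

View pics/w2.png

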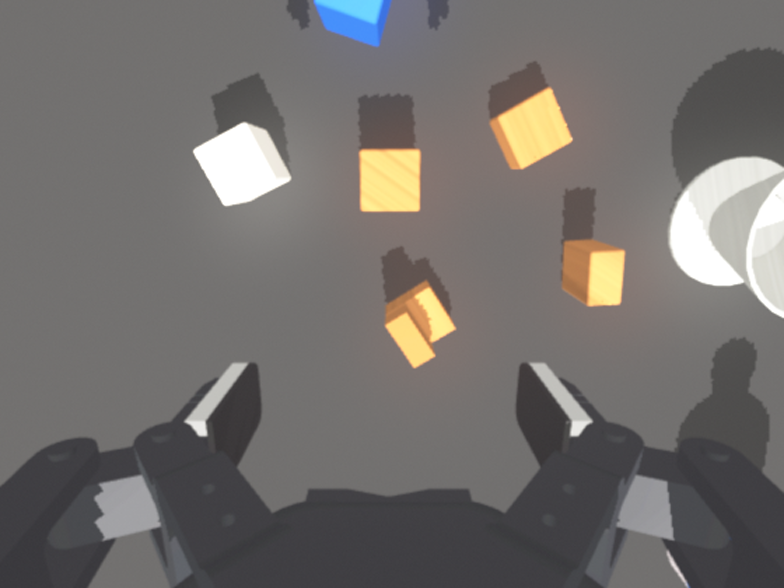

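>>> {"name": "drive_tool", "arguments": {
  "moves": [
    [[0, 0, 0, 32, -1, 0, 100], [0, 0, 0, 31, 0, 0, 100], [0, 0, 0, 0, 0, 30, 100], [0, 0, 0, 0, 0, 40, 100], [0, 0, 0, 0, 0, 40, 100], [0, 0, 0, 0, 0, 30, 100], [0, 0, 0, 0, 0, 10, 100], [0, 0, 0, 0, 0, 0, 100], [0, 0, 0, 0, 0, 0, 60]]
  ],
  "force": 40
}}

```text
clock: 4.3
tcp_pos: [438.1, -231.5, 13.6]
eef_rot: [[0.336, 0.942, 0.002], [0.942, -0.336, -0.001], [-0.0, 0.002, -1.0]]
force: [0.3, -0.7, 0.4]
finger_gap: 73.5
```

>>> {"name": "drive_tool", "arguments": {
  "moves": [
    [[0, 0, 0, 0, 0, 0, 20], [0, 0, 0, 0, 0, 0, 20], [0, 0, 0, 0, 0, 0, 20], [0, 0, 0, 0, 0, 0, 20], [0, 0, 0, 0, 0, 0, 20], [0, 0, 0, 0, 0, 0, 20], [0, 0, 0, 0, 0, 0, 20], [0, 0, 0, 0, 0, 0, 20]]
  ]
}}

```text
clock: 5.1
tcp_pos: [436.3, -231.1, 11.8]
eef_rot: [[0.336, 0.942, -0.0], [0.942, -0.336, 0.0], [0.0, -0.0, -1.0]]
force: [-0.2, 0.0, -0.9]
finger_gap: 17.4
```

Run:
```python
from h import *
s=state();print(s["finger_gap"],s["clock"])
a=camera("wrist");b=camera("scene")[200:410,60:340]
o=np.zeros((420,1120,3),np.uint8);o[:,:560]=a;o[:,560:]=cv2.resize(b,(560,420))
save("w3.png",o,.71)
```

```text
17.39754908374015 5.1
```

View pics/w3.png

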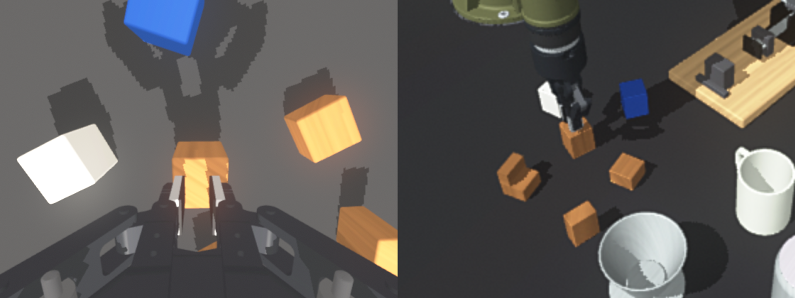

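Run:
```python
from h import *
s=state();im=camera("wrist")
feet(s,im,50)
c=camera_info("wrist");T=np.linalg.inv(np.array(c["tool_from_camera"]))
for p in ([0,0,0],[0,0,-18.7],[0,8.7,-18.7],[0,8.7,-35],[0,8.7,0]):
    q=np.array(c["mtx"])@(T@np.array(p+[1.]))[:3];print(p,(q[:2]/q[2]).round(0))
save("w4.png",np.hstack([im[180:420,180:380]]),2.5)
sc=camera("scene");save("w4s.png",sc[250:370,110:270],3)
print(proj("scene",[436,-231,12]),proj("scene",[437,-230,50]),proj("scene",[437,-230,0]))
a=cv2.imread("pics/w4.png");b=cv2.imread("pics/w4s.png");o=np.zeros((600,980,3),np.uint8);o[:,:500]=a;o[:360,500:]=b
cv2.imwrite("pics/w4c.png",cv2.resize(o,None,fx=.8,fy=.8))
```

```text
[523. 333.] [118.  62.] [ 547.7 -316.8   50. ] ang 51.6 [np.float64(76.9), np.float64(34.3), np.float64(72.3), np.float64(37.7)]
[282. 246.] [95. 79.] [ 439.3 -223.6   50. ] ang -19.5 [np.float64(51.3), np.float64(38.0), np.float64(51.4), np.float64(41.5)]
[456. 179.] [82. 94.] [ 528.2 -219.    50. ] ang 7.5 [np.float64(42.3), np.float64(40.6), np.float64(41.1), np.float64(43.3)]
[0, 0, 0] [280. 236.]
[0, 0, -18.7] [281. 248.]
[0, 8.7, -18.7] [296. 248.]
[0, 8.7, -35] [298. 260.]
[0, 8.7, 0] [294. 236.]
[185.3 298.6] [183.7 287. ] [186.6 302. ]
```

View pics/w4c.png

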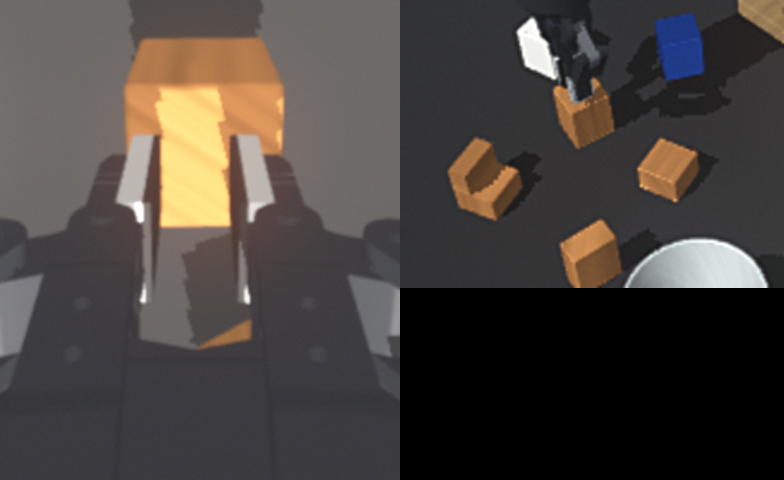

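Measured in the wrist picture, the tips aren't where the TCP figure puts them. The pad separation of 17.4 mm spans about 37 px, so the tips are only about 145 mm from the camera and sit just above the foot's top. The foot hasn't moved. I'll open and go down in small steps while watching the force.

>>> {"name": "drive_tool", "arguments": {
  "moves": [
    [[0, 0, 0, 0, 0, 0, 100], [0, 0, 0, 0, 0, 0, 100], [0, 0, 0, 0, 0, 0, 100], [0, 0, 0, 0, 0, 0, 100], [0, 0, 0, 0, 0, 0, 100], [0, 0, 0, 0, 0, 0, 100], [0, 0, 0, 0, 0, 5, 100], [0, 0, 0, 0, 0, 5, 100], [0, 0, 0, 0, 0, 5, 100], [0, 0, 0, 0, 0, 0, 100]]
  ]
}}

```text
clock: 6.3
tcp_pos: [435.6, -230.7, -4.1]
eef_rot: [[0.336, 0.942, -0.001], [0.942, -0.336, 0.001], [0.0, -0.002, -1.0]]
force: [-0.0, -0.3, -0.7]
finger_gap: 85.4
```

>>> {"name": "drive_tool", "arguments": {
  "moves": [
    [[0, 0, 0, 0, 0, 3, 100], [0, 0, 0, 0, 0, 3, 100], [0, 0, 0, 0, 0, 0, 100]]
  ]
}}

```text
clock: 6.6
tcp_pos: [436.1, -231.0, -9.5]
eef_rot: [[0.336, 0.942, -0.0], [0.942, -0.336, 0.0], [0.0, -0.001, -1.0]]
force: [-0.2, -0.3, 0.2]
finger_gap: 85.2
```

Run:
```python
from h import *
s=state();im=camera("wrist");sc=camera("scene")
print(s["force"],s["tcp_pos"],s["finger_gap"])
feet(s,im,50)
o=np.zeros((420,1050,3),np.uint8);o[:,:560]=im;o[:,560:]=cv2.resize(sc[240:360,120:260],(490,420))
save("w5.png",o,.76)
```

```text
[-0.225288   -0.25512167  0.15098443] [ 436.10668778 -231.01568102   -9.47418756] 85.24981042424626
[536. 321.] [71. 24.] [ 540.2 -289.1   50. ] ang 49.5 [np.float64(38.8), np.float64(10.9), np.float64(37.9), np.float64(11.6)]
[282. 264.] [113.  93.] [ 439.2 -223.6   50. ] ang -19.7 [np.float64(53.9), np.float64(38.3), np.float64(53.9), np.float64(42.7)]
[480. 185.] [ 94. 110.] [ 526.2 -217.3   50. ] ang 7.0 [np.float64(42.4), np.float64(40.2), np.float64(40.9), np.float64(43.2)]
```

View pics/w5.png

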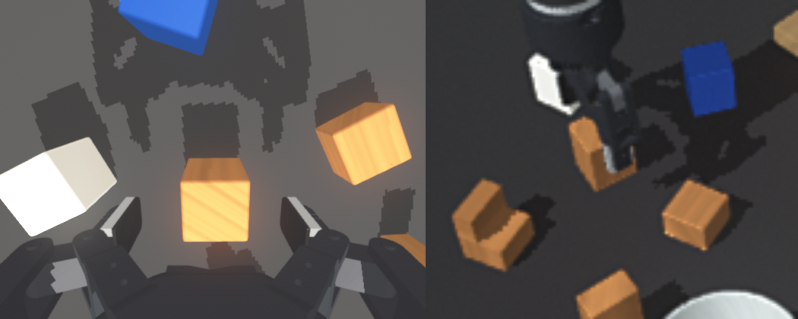

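The scene view shows the left finger tip at about (620,165), level with the foot's top. The wrist view has the pads at (138,198) and (283,200) straddling the foot top at (215,212), at the same depth. So the real tips are about 46 mm short of the reported TCP. I'll go down another 30 mm.

>>> {"name": "drive_tool", "arguments": {
  "moves": [
    [[0, 0, 0, 3, 2, 5, 100], [0, 0, 0, 0, 0, 6, 100], [0, 0, 0, 0, 0, 6, 100], [0, 0, 0, 0, 0, 6, 100], [0, 0, 0, 0, 0, 6, 100], [0, 0, 0, 0, 0, 0, 60]]
  ]
}}

```text
clock: 7.3
tcp_pos: [438.4, -228.6, -39.2]
eef_rot: [[0.336, 0.942, -0.002], [0.942, -0.336, 0.001], [0.0, -0.002, -1.0]]
force: [0.3, 0.0, -0.6]
finger_gap: 73.4
```

>>> {"name": "drive_tool", "arguments": {
  "moves": [
    [[0, 0, 0, 0, 0, 0, 20], [0, 0, 0, 0, 0, 0, 20], [0, 0, 0, 0, 0, 0, 20], [0, 0, 0, 0, 0, 0, 20], [0, 0, 0, 0, 0, 0, 20], [0, 0, 0, 0, 0, 0, 20]]
  ],
  "force": 40
}}

```text
clock: 7.9
tcp_pos: [439.7, -229.2, -37.7]
eef_rot: [[0.336, 0.942, 0.001], [0.942, -0.336, -0.0], [-0.0, 0.001, -1.0]]
force: [-0.3, -1.2, 4.8]
finger_gap: 39.6
```

Gripped, with a gap of 39.6 mm. Next I'll lift, turn and carry it over the clamp, aiming for clamp x of about 26 mm.

>>> {"name": "drive_tool", "arguments": {
  "moves": [
    [[0, 0, 0, 0, 0, -10, 20], [0, 0, 0, 0, 0, -35, 20], [0, 0, -5.7, 0, 0, -38, 20], [0, 0, -5.7, 0, 0, -38, 20], [0, 0, 0, 36, 10, 0, 20], [0, 0, 0, 37, 10, 0, 20], [0, 0, 0, 37, 10, 0, 20], [0, 0, 0, 37, 10, 0, 20], [0, 0, 0, 37, 10, 0, 20], [0, 0, 0, 37, 9, 0, 20], [0, 0, 0, 37, 9, 0, 20], [0, 0, 0, 34, 9, 0, 20]]
  ]
}}

```text
clock: 9.1
tcp_pos: [557.4, 50.7, 83.3]
eef_rot: [[0.143, 0.99, -0.0], [0.99, -0.143, 0.0], [-0.0, -0.0, -1.0]]
force: [1.3, -1.2, -1.4]
finger_gap: 39.5
```

>>> {"name": "drive_tool", "arguments": {
  "moves": [
    [[0, 0, 0, 0, 0, 0, 20], [0, 0, 0, 0, 0, 0, 20]]
  ]
}}

```text
clock: 9.3
tcp_pos: [556.9, 49.4, 82.9]
eef_rot: [[0.142, 0.99, -0.001], [0.99, -0.142, -0.001], [-0.001, -0.001, -1.0]]
force: [-0.5, -0.5, -0.6]
finger_gap: 39.5
```

```bash
cat >> h.py <<'E'
O=np.array([553.7,21.8]);EX=np.array([.1434,.9897]);EY=np.array([-.9897,.1434])
def cl(p): d=np.array(p[:2])-O;return np.array([d@EX,d@EY]).round(1)
def wproj(X,s):
    c=camera_info("wrist");T=np.linalg.inv(np.array(c["tool_from_camera"]))
    t=np.array(s["eef_rot"]).T@(np.array(X,float)-np.array(s["tcp_pos"]))
    q=np.array(c["mtx"])@(T@np.r_[t,1])[:3];return (q[:2]/q[2]).round(0)
def W(x,y,z): return np.r_[O+x*EX+y*EY,z]
E
python3 - <<'E'
from h import *
s=state();im=camera("wrist");sc=camera("scene");print(cl(s["tcp_pos"]),s["finger_gap"],s["tcp_pos"])
np.save("w6.npy",im)
im=im.copy();sc=sc.copy()
for p in [(0,23,72),(0,-23,72),(150,35,84),(150,-35,84),(315,90,22),(-55,90,22),(-55,-90,22),(315,-90,22),(26,0,22)]:
    q=wproj(W(*p),s)
    if abs(q).max()<2000: cv2.circle(im,tuple(int(v) for v in q),2,(255,0,255),-1)
    cv2.circle(sc,tuple(int(v) for v in proj("scene",W(*p))),1,(255,0,255),-1)
o=np.zeros((420,1120,3),np.uint8);o[:,:560]=im;o[:,560:]=cv2.resize(sc[150:300,230:430],(560,420),interpolation=2)
save("w6.png",o,.71)
E
```

```text
[27.8  0.7] 39.463734356789814 [556.94816813  49.36861337  82.92575806]
```

View pics/w6.png

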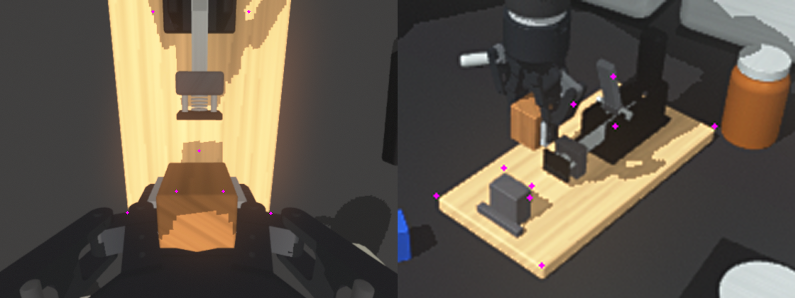

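Run:
```python
from h import *
s=state()
for n,u,v,z in [("pad top",281,167,67),("housing front",281,45,84),("housing L",230,45,84),("housing R",331,45,84),("foot top +x edge",277,275,171),("foot top -x edge",277,349,171),("foot bottom +x",277,230,121),("jaw block",281,131,70)]:
    print(n,cl(wray(u,v,z,s)))
for u,v in [(512,173),(531,185)]:
    p=ray("scene",230+(u-398)/.71/2.8,150+v/.71/2.8,72);print("fixed",cl(p))
```

```text
pad top [68.   0.5]
housing front [135.1   0.9]
housing L [135.1  28. ]
housing R [135.1 -25.6]
foot top +x edge [46.   2.9]
foot top -x edge [16.2  3. ]
foot bottom +x [44.3  3. ]
jaw block [90.6  0.6]
fixed [0.8 9.9]
fixed [  0.1 -22.2]
```

>>> {"name": "drive_tool", "arguments": {
  "moves": [
    [[0, 0, 0, 0, 1, 25, 20], [0, 0, 0, -1, 1, 30, 20], [0, 0, 0, 0, 0, 25, 20], [0, 0, 0, 0, 0, 10, 20], [0, 0, 0, 0, 0, 4, 20], [0, 0, 0, 0, 0, 2, 20], [0, 0, 0, 0, 0, 0, 20], [0, 0, 0, 0, 0, 0, 20]]
  ]
}}

```text
clock: 10.2
tcp_pos: [560.2, 47.7, -12.0]
eef_rot: [[0.144, 0.99, 0.002], [0.99, -0.144, 0.0], [0.0, 0.002, -1.0]]
force: [-0.5, -0.2, -0.5]
finger_gap: 39.6
```

>>> {"name": "drive_tool", "arguments": {
  "moves": [
    [[0, 0, 0, 0, 0, 1.5, 20], [0, 0, 0, 0, 0, 0, 20]]
  ]
}}

```text
clock: 10.4
tcp_pos: [559.5, 47.7, -14.2]
eef_rot: [[0.143, 0.99, 0.001], [0.99, -0.143, 0.0], [0.0, 0.001, -1.0]]
force: [-0.7, -0.5, -0.5]
finger_gap: 39.7
```

>>> {"name": "drive_tool", "arguments": {
  "moves": [
    [[0, 0, 0, 0, 0, 1, 20], [0, 0, 0, 0, 0, 0, 20]]
  ]
}}

```text
clock: 10.6
tcp_pos: [559.1, 47.7, -15.7]
eef_rot: [[0.143, 0.99, -0.0], [0.99, -0.143, -0.0], [-0.0, -0.0, -1.0]]
force: [-0.3, -0.6, -1.8]
finger_gap: 39.2
```

>>> {"name": "drive_tool", "arguments": {
  "moves": [
    [[0, 0, 0, 0, 0, 1, 20], [0, 0, 0, 0, 0, 0, 20]]
  ]
}}

```text
clock: 10.8
tcp_pos: [559.2, 47.7, -15.7]
eef_rot: [[0.144, 0.99, 0.0], [0.99, -0.144, 0.0], [0.0, 0.0, -1.0]]
force: [-2.7, -0.3, 7.6]
finger_gap: 39.6
```

Contact with the board, at about 7.6 N. I'll release and rise.

>>> {"name": "drive_tool", "arguments": {
  "moves": [
    [[0, 0, 0, 0, 0, -0.5, 40], [0, 0, 0, 0, 0, 0, 70], [0, 0, 0, 0, 0, 0, 90], [0, 0, 0, 0, 0, 0, 100], [0, 0, 0, 0, 0, 0, 100], [0, 0, 0, 0, 0, 0, 100], [0, 0, 0, 0, 0, 0, 100], [0, 0, 0, 0, 0, -10, 100], [0, 0, 0, 0, 0, -30, 100], [0, 0, 0, 0, 0, -40, 100], [0, 0, 0, 0, 0, -40, 100], [0, 0, 0, 0, 0, -20, 100]]
  ]
}}

```text
clock: 12.0
tcp_pos: [561.2, 47.8, 128.5]
eef_rot: [[0.144, 0.99, 0.005], [0.99, -0.144, 0.0], [0.001, 0.005, -1.0]]
force: [0.2, 0.4, -1.1]
finger_gap: 85.4
```

>>> {"name": "drive_tool", "arguments": {
  "moves": [
    [[0, 0, 0, 0, 0, 0, 0], [0, 0, 0, 0, 0, 0, 0], [0, 0, 0, 0, 0, 0, 0], [0, 0, 0, 0, 0, 0, 0]]
  ]
}}

```text
clock: 12.4
tcp_pos: [558.0, 47.5, 122.4]
eef_rot: [[0.144, 0.99, -0.003], [0.99, -0.144, -0.0], [-0.001, -0.003, -1.0]]
force: [0.4, -0.2, -0.0]
finger_gap: 28.7
```

Run:
```python
from h import *
s=state();im=camera("wrist");print(cl(s["tcp_pos"]),s["finger_gap"],s["tcp_pos"])
sc=camera("scene");np.save("sc7.npy",sc)
o=np.zeros((420,1120,3),np.uint8);o[:,:560]=im;o[:,560:]=cv2.resize(sc[150:300,230:430],(560,420),interpolation=2)
save("w7.png",o,.71)
feet(s,im,72)
```

```text
[26.1 -0.6] 28.67634459706232 [557.99767425  47.54560224 122.43004716]
[189. 128.] [258.  14.] [499.3 111.5  72. ] ang -6.1 [np.float64(184.2), np.float64(9.4), np.float64(183.9), np.float64(11.7)]
[278. 141.] [282. 223.] [563.1  90.8  72. ] ang -8.2 [np.float64(207.5), np.float64(146.7), np.float64(207.2), np.float64(187.4)]
```

View pics/w7.png

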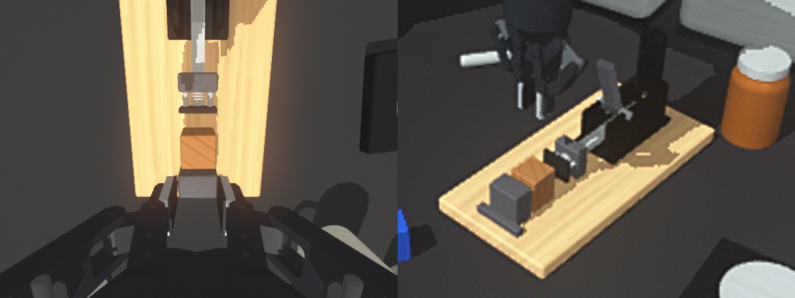

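The foot stands squarely between the jaws, at wrist view (198,150) with the pad plate at (198,108), and it's let go. Next: closed fingers to the jaw side of the paddle, then the first stroke, slowly.

>>> {"name": "drive_tool", "arguments": {
  "moves": [
    [[0, 0, 0, 35, 0, -10, 0], [0, 0, 0, 35, 0, 0, 0], [0, 0, 0, 34, 0, 0, 0], [0, 0, 0, 0, 0, 0, 0], [0, 0, 0, 0, 0, 25, 0], [0, 0, 0, 0, 0, 27, 0], [0, 0, 0, 0, 0, 0, 0], [0, 0, 0, 0, 0, 0, 0]]
  ]
}}

```text
clock: 13.3
tcp_pos: [573.3, 149.8, 81.5]
eef_rot: [[0.144, 0.99, -0.002], [0.99, -0.144, -0.001], [-0.001, -0.002, -1.0]]
force: [0.0, 0.3, -0.3]
finger_gap: 0.2
```

>>> {"name": "drive_tool", "arguments": {
  "moves": [
    [[0, 0, 0, 8, 0, 0, 0], [0, 0, 0, 8, 0, 0, 0], [0, 0, 0, 5, 0, 0, 0], [0, 0, 0, 0, 0, 0, 0]]
  ]
}}

```text
clock: 13.7
tcp_pos: [579.9, 172.3, 85.4]
eef_rot: [[0.143, 0.99, 0.006], [0.99, -0.143, 0.0], [0.001, 0.006, -1.0]]
force: [-0.8, -4.7, 8.8]
finger_gap: -0.1
```

>>> {"name": "drive_tool", "arguments": {
  "moves": [
    [[0, 0, 0, 8, 0, 0, 0], [0, 0, 0, 8, 0, 0, 0], [0, 0, 0, 5, 0, 0, 0], [0, 0, 0, 0, 0, 0, 0]]
  ]
}}

```text
clock: 14.1
tcp_pos: [580.4, 193.1, 82.0]
eef_rot: [[0.143, 0.99, 0.0], [0.99, -0.143, 0.0], [0.0, 0.0, -1.0]]
force: [0.1, -1.7, 1.5]
finger_gap: 0.2
```

>>> {"name": "drive_tool", "arguments": {
  "moves": [
    [[0, 0, 0, 5, 0, 0, 0], [0, 0, 0, 5, 0, 0, 0], [0, 0, 0, 0, 0, 0, 0]]
  ]
}}

```text
clock: 14.4
tcp_pos: [581.6, 202.2, 81.7]
eef_rot: [[0.143, 0.99, -0.0], [0.99, -0.143, -0.001], [-0.001, -0.0, -1.0]]
force: [-1.4, -4.3, 1.5]
finger_gap: -0.0
```

Run:
```python
from h import *
s=state();im=camera("scene");print(cl(s["tcp_pos"]),s["force"])
w=camera("wrist");np.save("sc8.npy",im)
o=np.zeros((420,1120,3),np.uint8);o[:,:560]=w;o[:,560:]=cv2.resize(im[150:300,230:430],(560,420),interpolation=2)
save("w8.png",o,.71)
```

```text
[182.5  -1.7] [-1.35044634 -4.29315122  1.49978083]
```

View pics/w8.png

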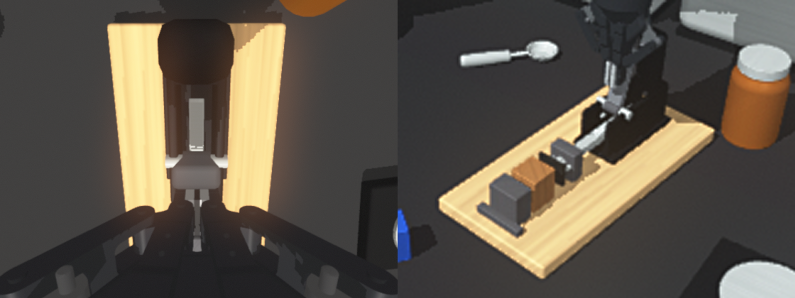

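The stroke works: the fingers have the paddle pulled, the jaw has moved towards the foot, and the foot still stands. I'll measure jaw travel from the scene pictures.

```bash
cat >> h.py <<'E'
def jawshift(b,a=None):
    # shift of jaw block (u,v -> mm along bar) from sc7 by masked template match
    a=np.load("sc7.npy") if a is None else a
    f=lambda i:cv2.resize(cv2.cvtColor(i,cv2.COLOR_RGB2GRAY)[190:260,260:360],None,fx=8,fy=8,interpolation=cv2.INTER_CUBIC)
    A,B=f(a),f(b)
    # jaw block + pad patch in sc7
    c=proj("scene",W(90,0,60));x0,y0=int((c[0]-260)*8),int((c[1]-190)*8)
    d=(proj("scene",W(80,0,60))-proj("scene",W(90,0,60)))/10
    t=A[y0-50:y0+40,x0-35:x0+45]
    best=max((cv2.matchTemplate(B[y0-50+int(round(k*d[1]*8)):y0+40+int(round(k*d[1]*8)),x0-35+int(round(k*d[0]*8)):x0+45+int(round(k*d[0]*8))],t,5)[0,0],k) for k in np.arange(-3,50,.5))
    return best,d
E
python3 - <<'E'
from h import *
print(jawshift(np.load("sc8.npy")))
E
```

```text
((np.float32(0.9152931), np.float64(9.0)), array([-0.25,  0.18]))
```

>>> {"name": "drive_tool", "arguments": {
  "moves": [
    [[0, 0, 0, -18, 0, 0, 0], [0, 0, 0, -20, 0, 0, 0], [0, 0, 0, -14, 0, 0, 0], [0, 0, 0, 0, 0, 0, 0], [0, 0, 0, 0, 0, 0, 0]]
  ]
}}

```text
clock: 15.0
tcp_pos: [574.3, 150.4, 82.1]
eef_rot: [[0.145, 0.989, 0.0], [0.989, -0.145, 0.001], [0.001, 0.0, -1.0]]
force: [0.1, 0.2, -0.1]
finger_gap: 0.1
```

>>> {"name": "drive_tool", "arguments": {
  "moves": [
    [[0, 0, 0, 8, 0, 0, 0], [0, 0, 0, 8, 0, 0, 0], [0, 0, 0, 8, 0, 0, 0], [0, 0, 0, 8, 0, 0, 0], [0, 0, 0, 8, 0, 0, 0], [0, 0, 0, 7, 0, 0, 0], [0, 0, 0, 5, 0, 0, 0], [0, 0, 0, 0, 0, 0, 0]]
  ]
}}

```text
clock: 15.8
tcp_pos: [581.6, 202.5, 81.7]
eef_rot: [[0.143, 0.99, -0.0], [0.99, -0.143, -0.0], [-0.0, -0.0, -1.0]]
force: [-0.0, -3.2, 1.3]
finger_gap: 0.2
```

Run:
```python
from h import *
s=state();im=camera("scene");np.save("sc9.npy",im);print(cl(s["tcp_pos"]),s["force"])
print(jawshift(im))
```

```text
[182.8  -1.7] [-0.03458853 -3.18754568  1.30335326]
((np.float32(0.7392508), np.float64(21.0)), array([-0.25,  0.18]))
```

>>> {"name": "drive_tool", "arguments": {
  "moves": [
    [[0, 0, 0, -18, 0, 0, 0], [0, 0, 0, -20, 0, 0, 0], [0, 0, 0, -14, 0, 0, 0], [0, 0, 0, 0, 0, 0, 0], [0, 0, 0, 0, 0, 0, 0]]
  ]
}}

```text
clock: 16.35
tcp_pos: [574.4, 150.3, 82.2]
eef_rot: [[0.145, 0.989, 0.0], [0.989, -0.145, 0.001], [0.001, 0.0, -1.0]]
force: [0.7, -0.2, -0.7]
finger_gap: -0.1
```

>>> {"name": "drive_tool", "arguments": {
  "moves": [
    [[0, 0, 0, 8, 0, 0, 0], [0, 0, 0, 8, 0, 0, 0], [0, 0, 0, 8, 0, 0, 0], [0, 0, 0, 8, 0, 0, 0], [0, 0, 0, 8, 0, 0, 0], [0, 0, 0, 4, 0, 0, 0], [0, 0, 0, 0, 0, 0, 0], [0, 0, 0, 0, 0, 0, 0]]
  ]
}}

```text
clock: 17.15
tcp_pos: [580.4, 194.2, 81.8]
eef_rot: [[0.143, 0.99, -0.0], [0.99, -0.143, 0.0], [0.0, -0.0, -1.0]]
force: [-0.3, -1.9, 0.7]
finger_gap: 0.1
```

Run:
```python
from h import *
s=state();im=camera("scene");np.save("sc10.npy",im);print(cl(s["tcp_pos"]),s["force"])
print(jawshift(im),jawshift(im,np.load("sc9.npy"))[0])
```

```text
[174.5  -1.7] [-0.29836302 -1.92276164  0.71000903]
((np.float32(0.7159941), np.float64(29.5)), array([-0.25,  0.18])) (np.float32(0.96531284), np.float64(8.0))
```

>>> {"name": "drive_tool", "arguments": {
  "moves": [
    [[0, 0, 0, 4, 0, 0, 0], [0, 0, 0, 0, 0, 0, 0], [0, 0, 0, 0, 0, 0, 0]]
  ]
}}

```text
clock: 17.5
tcp_pos: [580.9, 197.7, 81.9]
eef_rot: [[0.144, 0.99, -0.0], [0.99, -0.144, -0.0], [-0.001, -0.0, -1.0]]
force: [-1.4, -4.8, 2.1]
finger_gap: 0.1
```

Run:
```python
from h import *
s=state();im=camera("scene");np.save("sc11.npy",im);print(cl(s["tcp_pos"]),s["force"])
print(jawshift(im),jawshift(im,np.load("sc9.npy"))[0])
```

```text
[178.   -1.7] [-1.37983517 -4.83913834  2.06728091]
((np.float32(0.6517672), np.float64(30.0)), array([-0.25,  0.18])) (np.float32(0.9662593), np.float64(9.5))
```

>>> {"name": "drive_tool", "arguments": {
  "moves": [
    [[0, 0, 0, -18, 0, 0, 0], [0, 0, 0, -20, 0, 0, 0], [0, 0, 0, -14, 0, 0, 0], [0, 0, 0, 0, 0, -25, 0], [0, 0, 0, 0, 0, -25, 0], [0, 0, 0, -40, 0, 0, 0], [0, 0, 0, -40, 0, 0, 0], [0, 0, 0, -40, 0, 0, 0], [0, 0, 0, -14, 0, 0, 0], [0, 0, 0, 0, 0, 0, 0], [0, 0, 0, 0, 0, 0, 0]]
  ]
}}

```text
clock: 18.65
tcp_pos: [554.6, 14.2, 132.0]
eef_rot: [[0.144, 0.99, 0.001], [0.99, -0.144, 0.001], [0.001, 0.0, -1.0]]
force: [0.3, 0.1, 0.3]
finger_gap: 0.0
```

Run:
```python
from h import *
s=state();im=camera("wrist");np.save("w12.npy",im);print(cl(s["tcp_pos"]),s["tcp_pos"],s["clock"])
a=wproj(W(-5,0,70),s);b=wproj(W(110,0,70),s);print(a,b)
save("w12.png",im[int(b[1])-10:int(a[1])+50,200:370],4)
for x in range(-6,106,3):
    print(x,[im[int(q[1]),int(q[0])].tolist() for y in (-17,-8,8,17) for q in [wproj(W(x,y,70),s)]])
```

```text
[-7.4 -1.9] [554.55008383  14.24402736 132.01528782] 18.65
[277. 207.] [277.  53.]
-6 [[134, 118, 112], [132, 118, 112], [134, 119, 113], [136, 120, 113]]
-3 [[118, 100, 93], [115, 98, 90], [112, 93, 85], [113, 92, 82]]
0 [[223, 150, 87], [225, 153, 89], [224, 151, 88], [222, 149, 88]]
3 [[222, 150, 87], [221, 149, 87], [213, 142, 83], [232, 160, 92]]
6 [[209, 140, 82], [224, 151, 89], [225, 153, 88], [226, 153, 89]]
9 [[222, 150, 88], [223, 150, 87], [223, 150, 87], [216, 143, 83]]
12 [[224, 151, 89], [209, 139, 81], [223, 150, 87], [225, 153, 89]]
15 [[222, 149, 86], [224, 151, 87], [223, 151, 86], [224, 151, 89]]
18 [[222, 150, 87], [224, 151, 88], [224, 152, 87], [226, 154, 89]]
21 [[204, 136, 80], [222, 150, 85], [221, 149, 87], [223, 151, 87]]
24 [[221, 147, 86], [221, 149, 86], [208, 139, 81], [224, 152, 87]]
27 [[222, 150, 86], [202, 134, 78], [226, 153, 89], [220, 148, 87]]
30 [[217, 144, 84], [215, 143, 84], [222, 150, 87], [210, 139, 81]]
33 [[224, 151, 88], [223, 150, 88], [220, 147, 85], [226, 153, 89]]
36 [[224, 152, 88], [216, 144, 85], [218, 146, 85], [222, 150, 87]]

[... 911 characters left out ...]
79], [108, 89, 80], [116, 97, 89], [119, 100, 91]]
81 [[201, 157, 105], [205, 160, 107], [203, 158, 108], [230, 184, 124]]
84 [[201, 157, 105], [205, 159, 107], [202, 159, 108], [252, 228, 157]]
87 [[200, 155, 105], [205, 159, 108], [204, 159, 108], [254, 242, 174]]
90 [[200, 156, 104], [205, 160, 108], [207, 163, 115], [254, 242, 173]]
93 [[200, 154, 104], [205, 160, 109], [208, 164, 115], [255, 243, 174]]
96 [[198, 155, 105], [206, 160, 109], [209, 165, 117], [255, 244, 175]]
99 [[198, 155, 105], [206, 160, 109], [210, 165, 117], [255, 244, 176]]
102 [[198, 154, 105], [205, 160, 108], [210, 166, 118], [255, 244, 176]]
105 [[195, 152, 102], [205, 159, 106], [209, 166, 117], [255, 244, 176]]
```

View pics/w12.png

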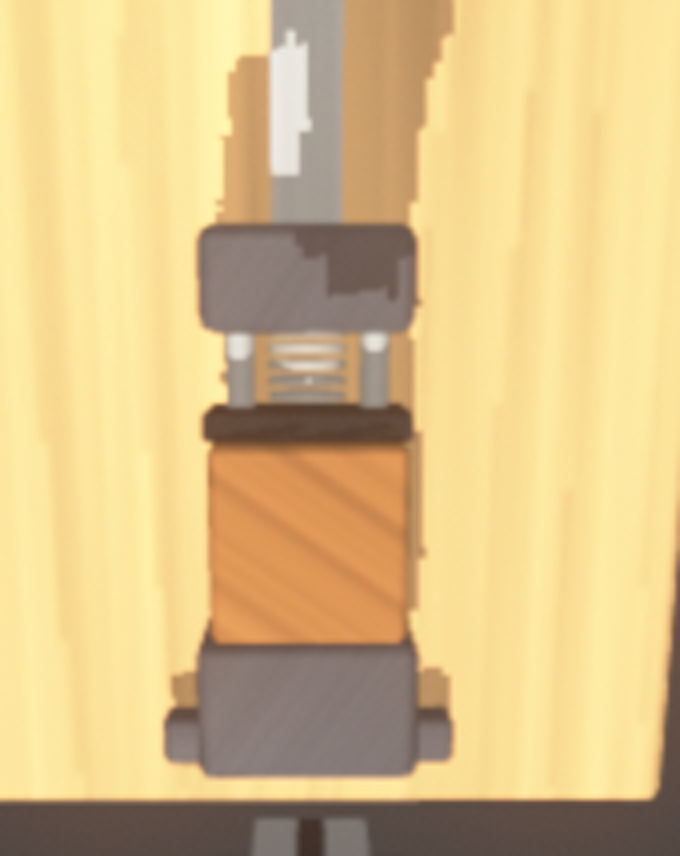

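The wrist crop shows the foot flat against the fixed jaw, the pad just touching it and the spring gap still about 16 mm (78 px at 4.9 px/mm). The jaw is therefore at about 38 mm, and the last stroke needs about 8 mm more. I'll go back and pull to TCP of about 176 mm first.

>>> {"name": "drive_tool", "arguments": {
  "moves": [
    [[0, 0, 0, 14, 0, 0, 0], [0, 0, 0, 40, 0, 0, 0], [0, 0, 0, 40, 0, 0, 0], [0, 0, 0, 40, 0, 0, 0], [0, 0, 0, 0, 0, 0, 0], [0, 0, 0, 0, 0, 25, 0], [0, 0, 0, 0, 0, 25, 0], [0, 0, 0, 0, 0, 0, 0], [0, 0, 0, 0, 0, 0, 0]]
  ]
}}

```text
clock: 19.6
tcp_pos: [573.0, 147.3, 81.8]
eef_rot: [[0.143, 0.99, -0.001], [0.99, -0.143, -0.0], [-0.0, -0.001, -1.0]]
force: [-0.2, 0.5, -0.1]
finger_gap: 0.2
```

```bash
cat >> h.py <<'E'
def js2(b,a,xb=72):
    f=lambda i:cv2.resize(cv2.cvtColor(i,cv2.COLOR_RGB2GRAY)[170:280,240:380],None,fx=16,fy=16,interpolation=cv2.INTER_CUBIC)
    A,B=f(a),f(b);g=lambda x:((proj("scene",W(x,0,58))-[240,170])*16).round().astype(int)
    x0,y0=g(xb);t=A[y0-110:y0+70,x0-55:x0+90];R=[]
    for k in np.arange(-3,16,.5):
        x,y=g(xb-k);R.append((cv2.matchTemplate(B[y-110:y+70,x-55:x+90],t,5)[0,0].round(3),k))
    return sorted(R)[-3:]
E
python3 - <<'E'
from h import *
s=state();im=camera("scene");np.save("sc13.npy",im);print(cl(s["tcp_pos"]),s["tcp_pos"],s["clock"],s["force"]);print(js2(im,np.load("sc11.npy")),js2(np.load("sc11.npy"),np.load("sc9.npy"),76))
E
```

```text
[127.   -1.1] [572.95661273 147.31807295  81.82394848] 19.6 [-0.2402374   0.45078852 -0.11166284]
[(np.float32(0.992), np.float64(0.5)), (np.float32(0.997), np.float64(-0.5)), (np.float32(1.0), np.float64(0.0))] [(np.float32(0.967), np.float64(8.5)), (np.float32(0.981), np.float64(9.5)), (np.float32(0.984), np.float64(9.0))]
```

Jaw tracking is good: it hasn't moved since release. Now the final stroke, measured part-way.

>>> {"name": "drive_tool", "arguments": {
  "moves": [
    [[0, 0, 0, 8, 0, 0, 0], [0, 0, 0, 8, 0, 0, 0], [0, 0, 0, 8, 0, 0, 0], [0, 0, 0, 8, 0, 0, 0], [0, 0, 0, 8, 0, 0, 0], [0, 0, 0, 6, 0, 0, 0], [0, 0, 0, 2, 0, 0, 0], [0, 0, 0, 0, 0, 0, 0], [0, 0, 0, 0, 0, 0, 0]]
  ]
}}

```text
clock: 20.55
tcp_pos: [580.2, 193.9, 81.7]
eef_rot: [[0.144, 0.99, -0.001], [0.99, -0.144, -0.0], [-0.0, -0.001, -1.0]]
force: [-1.3, -3.9, 0.7]
finger_gap: 0.5
```

Run:
```python
from h import *
s=state();im=camera("scene");np.save("sc14.npy",im);print(cl(s["tcp_pos"]),s["clock"],s["force"]);print(js2(im,np.load("sc13.npy")))
```

```text
[174.2  -1.6] 20.55 [-1.27243551 -3.86013558  0.67183549]
[(np.float32(0.947), np.float64(6.5)), (np.float32(0.949), np.float64(5.5)), (np.float32(0.951), np.float64(6.0))]
```

>>> {"name": "drive_tool", "arguments": {
  "moves": [
    [[0, 0, 0, 3.5, 0, 0, 0], [0, 0, 0, 0, 0, 0, 0], [0, 0, 0, 0, 0, 0, 0], [0, 0, 0, 0, 0, 0, 0], [0, 0, 0, 0, 0, 0, 0], [0, 0, 0, 0, 0, 0, 0]]
  ]
}}

```text
clock: 21.2
tcp_pos: [580.6, 196.3, 81.7]
eef_rot: [[0.144, 0.99, -0.001], [0.99, -0.144, -0.002], [-0.002, -0.0, -1.0]]
force: [-0.4, -5.0, 2.7]
finger_gap: -0.2
```

Run:
```python
from h import *
s=state();im=camera("scene");np.save("sc15.npy",im);print(cl(s["tcp_pos"]),s["clock"],s["force"]);print(js2(im,np.load("sc13.npy")))
# foot side vs block along the bar, near side
for x in range(30,75,2):
    p=lambda i:i[tuple(int(round(v)) for v in proj("scene",W(x,-20,64))[::-1])].tolist()
    print(x,p(np.load("sc13.npy")),p(im))
m=lambda i:cv2.inRange(cv2.cvtColor(i,cv2.COLOR_RGB2HSV)[190:270,255:345],(3,110,40),(16,255,255))
for n in("sc13.npy","sc15.npy"):
    c=cv2.moments(m(np.load(n)),True);print(c["m00"],c["m10"]/c["m00"],c["m01"]/c["m00"])
```

```text
[176.5  -1.6] 21.2 [-0.35628276 -4.97847161  2.74280602]
[(np.float32(0.936), np.float64(6.5)), (np.float32(0.94), np.float64(7.5)), (np.float32(0.942), np.float64(7.0))]
30 [118, 82, 52] [118, 82, 52]
32 [111, 77, 50] [110, 76, 49]
34 [125, 86, 52] [124, 86, 52]
36 [112, 79, 50] [113, 80, 51]
38 [112, 79, 50] [113, 80, 51]
40 [72, 55, 41] [75, 59, 45]
42 [72, 55, 41] [75, 59, 45]
44 [48, 44, 37] [51, 46, 40]
46 [90, 91, 87] [71, 67, 65]
48 [96, 96, 95] [91, 89, 90]
50 [114, 114, 113] [95, 94, 95]
52 [90, 86, 88] [96, 94, 95]
54 [90, 86, 88] [96, 94, 95]
56 [92, 91, 92] [108, 106, 109]
58 [94, 93, 93] [75, 71, 69]
60 [94, 93, 93] [75, 71, 69]
62 [91, 88, 87] [80, 77, 76]
64 [91, 88, 87] [80, 77, 76]
66 [90, 87, 86] [84, 81, 81]
68 [90, 87, 86] [84, 81, 81]
70 [69, 66, 66] [66, 63, 64]
72 [92, 89, 90] [97, 96, 99]
74 [67, 64, 64] [97, 100, 100]
332.0 44.4789156626506 50.46987951807229
335.0 44.841791044776116 50.3044776119403
```

The pad is pushed in about 7 mm, the foot hasn't moved and the fingers press the paddle with about 5 N. I'll hand in.

```bash
python3 -c "
from station import *
print(close_job())"
```

```text
the job is handed in; nothing more can be done
None
```

I stood the sound foot in the clamp and pumped the trigger four strokes. I handed the job in at about 21 s with closed fingers still holding the trigger pulled.

**Last checks**
- **Foot:** the wrist close-up before the last stroke showed it square and flat against the fixed jaw. It did not visibly move in the scene picture during the last stroke.
- **Pad:** the jaw moved about 7 mm after the pad touched the foot, so the pad is pushed in about 7 mm (estimated to ±1.5 mm; the limits are 4.5 to 12). That figure comes from tracking the jaw in the scene camera; I did not see the gap directly.
- **Trigger:** the fingers press it with about 5 N.
- **Other feet and kitchen things:** no contact noticed, but I did not re-measure their positions at the end.

**What failed or disagreed**
- **Finger tips:** the first grasp closed on air just above the foot. The real tips are about 46 mm short of the reported TCP. I corrected for this from the wrist picture and gripped the foot at the second try.
- **Jaw travel:** the trigger geometry allowed up to about 2 mm more jaw travel than the camera showed. The lost motion before the pawl meets a tooth (up to 4 mm) would cover that.

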